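# Complete the interlocking second layer on the bench pallet

### The job

Finish the second layer on the pallet, where one carton is already laid: bring the three other loose cartons and complete the pinwheel that is the mirror image of the first layer's, so that every carton bridges a joint below. Each lies flat and square, its outer edges flush with the first layer and the middle left open; the white box, the tape roll, the jar and the tin stay where they stand.

Things in the scene. Friction and masses are not known exactly. Their poses are not given: they have to be found in the camera images.
- pallet: slatted wooden pallet, 204 x 204 x 24 mm, fixed on the desk to the robot's right; origin at the centre of its underside, z up, x and y along its edges. The first layer is fastened on it: four cartons of 120 x 56 x 45 mm in a pinwheel with 8 mm joints, 184 x 184 mm over all
- layer_top (a point): centre of the top of the first layer, 69 mm above the pallet's underside, axes as the pallet's. First layer's carton centres (x, y): (-32, -64) and (32, 64) mm, long along x; (64, -32) and (-64, 32) mm, long along y. Its mirror image: (32, -64) and (-32, 64), long along x; (64, 32) and (-64, -32), long along y
- layer_middle (a point): the same point again: here is the open square of 56 mm that both pinwheels leave in the middle. The inner 56 mm of every carton's inner long side border on it, so that a finger fits there; the rest of that side faces its neighbour, 8 mm away
- carton_1_center (a point): plain brown carton, 120 (own x) x 56 (own y) x 45 mm (z), about 120 g, tape strip along its top; the four loose cartons are alike and interchangeable, the same both ways round. Point: its centre, 22.5 mm above its underside. At the start: lower carton of the pile of two in front of the tester, on the desk
- carton_2_center (a point): plain brown carton, 120 (own x) x 56 (own y) x 45 mm (z), about 120 g, tape strip along its top; the four loose cartons are alike and interchangeable, the same both ways round. Point: its centre, 22.5 mm above its underside. At the start: upper carton of that pile, lying on carton_1
- carton_3_center (a point): plain brown carton, 120 (own x) x 56 (own y) x 45 mm (z), about 120 g, tape strip along its top; the four loose cartons are alike and interchangeable, the same both ways round. Point: its centre, 22.5 mm above its underside. At the start: alone on the desk, left of the tester
- carton_4_center (a point): plain brown carton, 120 (own x) x 56 (own y) x 45 mm (z), about 120 g, tape strip along its top; the four loose cartons are alike and interchangeable, the same both ways round. Point: its centre, 22.5 mm above its underside. At the start: already laid, loose, in its right place in the second layer, at about (32, -64) mm on the pallet; it stays there
- white_carton_base (a point): bystander: tall white card box standing between the pile and the pallet, 123 (x) x 78 (y) mm and 183 mm high; the point is the centre of its underside
- tape_roll_c_base (a point): bystander: thick roll of brown tape lying flat behind the pallet, 97 mm across, 48 mm high; centre of its underside
- jar_studs_base (a point): bystander: clear jar with a grey lid, 59 mm across, 70 mm high, near the single carton; centre of its underside
- grease_pot_base (a point): bystander: low round grease tin, 57 mm across, 32 mm high, near the single carton; centre of its underside
- tester_corner (a point): near right corner, at desk height, of the tensile tester's base: a fixed obstacle that from here reaches 0.46 m to +x and 0.48 m to +y, 0.27 m high; the column and grips on it rise to 1.2 m from 0.28 to 0.44 m to +y of this corner
Mind the look-alikes: they are no part of the job. Leave any blue look-alike of the part that bears carton_2_center alone.

How it is judged (in metres and radians):
At the end, for the whole second after the job is handed in: Each of the four places of the mirrored pinwheel holds one carton lying on the first layer: centre within 10 mm of its place along each pallet axis (and 5 mm in height), length within 0.12 rad of its pallet axis, level within 0.06 rad (((x of carton_1_center in the frame of pallet between 0.022 and 0.042 m and y of carton_1_center in the frame of pallet between -0.074 and -0.054 m and z of carton_1_center in the frame of pallet between 0.0865 and 0.0965 m and angle between the x axis of carton_1_center and the x axis of pallet, either way round below 0.12 rad and angle between carton_1_center's own z axis and vertical below 0.06 rad) or (x of carton_2_center in the frame of pallet between 0.022 and 0.042 m and y of carton_2_center in the frame of pallet between -0.074 and -0.054 m and z of carton_2_center in the frame of pallet between 0.0865 and 0.0965 m and angle between the x axis of carton_2_center and the x axis of pallet, either way round below 0.12 rad and angle between carton_2_center's own z axis and vertical below 0.06 rad) or (x of carton_3_center in the frame of pallet between 0.022 and 0.042 m and y of carton_3_center in the frame of pallet between -0.074 and -0.054 m and z of carton_3_center in the frame of pallet between 0.0865 and 0.0965 m and angle between the x axis of carton_3_center and the x axis of pallet, either way round below 0.12 rad and angle between carton_3_center's own z axis and vertical below 0.06 rad) or (x of carton_4_center in the frame of pallet between 0.022 and 0.042 m and y of carton_4_center in the frame of pallet between -0.074 and -0.054 m and z of carton_4_center in the frame of pallet between 0.0865 and 0.0965 m and angle between the x axis of carton_4_center and the x axis of pallet, either way round below 0.12 rad and angle between carton_4_center's own z axis and vertical below 0.06 rad)) and ((x of carton_1_center in the frame of pallet between 0.054 and 0.074 m and y of carton_1_center in the frame of pallet between 0.022 and 0.042 m and z of carton_1_center in the frame of pallet between 0.0865 and 0.0965 m and angle between the x axis of carton_1_center and the y axis of pallet, either way round below 0.12 rad and angle between carton_1_center's own z axis and vertical below 0.06 rad) or (x of carton_2_center in the frame of pallet between 0.054 and 0.074 m and y of carton_2_center in the frame of pallet between 0.022 and 0.042 m and z of carton_2_center in the frame of pallet between 0.0865 and 0.0965 m and angle between the x axis of carton_2_center and the y axis of pallet, either way round below 0.12 rad and angle between carton_2_center's own z axis and vertical below 0.06 rad) or (x of carton_3_center in the frame of pallet between 0.054 and 0.074 m and y of carton_3_center in the frame of pallet between 0.022 and 0.042 m and z of carton_3_center in the frame of pallet between 0.0865 and 0.0965 m and angle between the x axis of carton_3_center and the y axis of pallet, either way round below 0.12 rad and angle between carton_3_center's own z axis and vertical below 0.06 rad) or (x of carton_4_center in the frame of pallet between 0.054 and 0.074 m and y of carton_4_center in the frame of pallet between 0.022 and 0.042 m and z of carton_4_center in the frame of pallet between 0.0865 and 0.0965 m and angle between the x axis of carton_4_center and the y axis of pallet, either way round below 0.12 rad and angle between carton_4_center's own z axis and vertical below 0.06 rad)) and ((x of carton_1_center in the frame of pallet between -0.042 and -0.022 m and y of carton_1_center in the frame of pallet between 0.054 and 0.074 m and z of carton_1_center in the frame of pallet between 0.0865 and 0.0965 m and angle between the x axis of carton_1_center and the x axis of pallet, either way round below 0.12 rad and angle between carton_1_center's own z axis and vertical below 0.06 rad) or (x of carton_2_center in the frame of pallet between -0.042 and -0.022 m and y of carton_2_center in the frame of pallet between 0.054 and 0.074 m and z of carton_2_center in the frame of pallet between 0.0865 and 0.0965 m and angle between the x axis of carton_2_center and the x axis of pallet, either way round below 0.12 rad and angle between carton_2_center's own z axis and vertical below 0.06 rad) or (x of carton_3_center in the frame of pallet between -0.042 and -0.022 m and y of carton_3_center in the frame of pallet between 0.054 and 0.074 m and z of carton_3_center in the frame of pallet between 0.0865 and 0.0965 m and angle between the x axis of carton_3_center and the x axis of pallet, either way round below 0.12 rad and angle between carton_3_center's own z axis and vertical below 0.06 rad) or (x of carton_4_center in the frame of pallet between -0.042 and -0.022 m and y of carton_4_center in the frame of pallet between 0.054 and 0.074 m and z of carton_4_center in the frame of pallet between 0.0865 and 0.0965 m and angle between the x axis of carton_4_center and the x axis of pallet, either way round below 0.12 rad and angle between carton_4_center's own z axis and vertical below 0.06 rad)) and ((x of carton_1_center in the frame of pallet between -0.074 and -0.054 m and y of carton_1_center in the frame of pallet between -0.042 and -0.022 m and z of carton_1_center in the frame of pallet between 0.0865 and 0.0965 m and angle between the x axis of carton_1_center and the y axis of pallet, either way round below 0.12 rad and angle between carton_1_center's own z axis and vertical below 0.06 rad) or (x of carton_2_center in the frame of pallet between -0.074 and -0.054 m and y of carton_2_center in the frame of pallet between -0.042 and -0.022 m and z of carton_2_center in the frame of pallet between 0.0865 and 0.0965 m and angle between the x axis of carton_2_center and the y axis of pallet, either way round below 0.12 rad and angle between carton_2_center's own z axis and vertical below 0.06 rad) or (x of carton_3_center in the frame of pallet between -0.074 and -0.054 m and y of carton_3_center in the frame of pallet between -0.042 and -0.022 m and z of carton_3_center in the frame of pallet between 0.0865 and 0.0965 m and angle between the x axis of carton_3_center and the y axis of pallet, either way round below 0.12 rad and angle between carton_3_center's own z axis and vertical below 0.06 rad) or (x of carton_4_center in the frame of pallet between -0.074 and -0.054 m and y of carton_4_center in the frame of pallet between -0.042 and -0.022 m and z of carton_4_center in the frame of pallet between 0.0865 and 0.0965 m and angle between the x axis of carton_4_center and the y axis of pallet, either way round below 0.12 rad and angle between carton_4_center's own z axis and vertical below 0.06 rad))); the robot touches nothing.
It fails at once if the white box is moved more than 20 mm (distance of white_carton_base from where it was at the start of the episode above 0.02 m).
It fails at once if the tape roll is moved more than 20 mm (distance of tape_roll_c_base from where it was at the start of the episode above 0.02 m).
It fails at once if the jar is moved more than 20 mm (distance of jar_studs_base from where it was at the start of the episode above 0.02 m).
It fails at once if the grease tin is moved more than 20 mm (distance of grease_pot_base from where it was at the start of the episode above 0.02 m).
It also fails if it takes over 72 s, if anything falls off the work surface, if the arm or the gripper's body presses on something with over 40 N, if the wrist force passes 120 N, or if a joint passes its speed limit or range.

### The arm

A 7-joint arm with a two-finger parallel gripper is mounted at the origin on a cart in front of the work surface, level with it; the furniture and walls round the work are solid. World frame = base frame: x ahead of the robot, y to its left, z up, the work surface at z = 0. Lengths are in m, angles in degrees, forces in N, time in s.
With the tool pointing down it reaches from about 0.4 to 0.85 m from the base axis. Payload 4.4 kg.
Tool frame: the origin (TCP) lies midway between the tips of the shut fingers; the grasp point (between the pads) lies 19 mm behind it (manip.pinch_z is the distance from the TCP to the grasp point, in m); z points along the fingers, y is the line along which they close (so a half turn about z gives the same grasp; the last joint's range is limited). The gripper opens to 94 mm and grips with 3 to 60 N. Pads are 16 mm wide; open, the fingers measure 119 mm over their backs; the gripper's body (75 mm by 177 mm) begins 78 mm behind the grasp point.
Start: joints at [65.042, 36.005, 2.206, 86.941, -1.547, 57.084, -1.146], TCP at [0.235, -0.606, 0.182] pointing down, gripper open.
Joint ranges: [-175.42, 175.42], [-21.48, 121.26], [-71.46, 75.88], [10.55, 141.38], [-63.04, 243.04], [13.31, 113.54], [-168.57, 168.57]. Speed limits (degrees/s): [147.25, 147.25, 180, 180, 180, 180, 180].

### API

Orientations are given as [roll, pitch, yaw] about the fixed x, y, z axes, in that order (R = Rz(yaw) Ry(pitch) Rx(roll)).
In Python, from bench import manip, viewer, ticket, spotter gives the robot as it stands. The module is installed in compiled form; this text tells all that it offers.
- The arm moves only by the shell command python3 -m handwheel 'ROWS' [FORCE]. ROWS is JSON, a list of rows, each a list of 7 numbers: the shift along the tool's x, y, z in cm, then the turn, a rotation vector about the tool's x, y, z in rad, then the opening, from 0 (shut) to 1 (fully open). In form: [[dx, dy, dz, wx, wy, wz, claw], ...]. A call has 1 to 20 rows; each row shifts and turns the commanded pose from where the row before left it, along the tool's axes as they then stand; what a row does not reach is not made up. A row lasts 1/8 s, in which the tool goes at most 62.5 mm and 10.7 degrees, less where a joint would pass 70% of its speed; a pose out of reach is approached as far as the arm can. A call is refused whole if a number of a shift passes 6.25 or a number of a turn 0.188, either way. A call with a gripper value outside its range is refused whole. The fingers move at their own pace and stop on an object; FORCE is the grip in N (left out, the last holds). Time passes only in rows, so rows that do not move let the fingers close. It gives the time, the measured TCP pose, the force, the opening and the grip force at its end, in the units of the state.
- manip.read_state(): the state, without advancing time (a new reading comes with each control period).
- viewer.read_camera(name): name is "scene" or "top" or "wrist"; returns a dict with "color" (420x560x3 uint8, red, green, blue), "fovy" (degrees; the focal length in pixels is half the picture's height over the tangent of half this angle, whatever the lens; pixels are square), "cx", "cy" (the principal point, pixels), "world_from_camera" (4x4, takes a point from camera to world coordinates); the wrist camera has in their place "tool_from_camera" (4x4, takes a point from camera to tool coordinates, whose origin is the TCP and whose axes are the flange's). Camera axes: x right, y down, z forward; pixel columns grow to the right and rows downward; lengths in m; the calibration is good to about 2 mm. The wrist camera is an equidistant fisheye: a pixel r from the principal point sees the ray r / f radians off the axis. A picture is of the moment at which its call begins: read the wrist's pose just before it. There is no depth.
- ticket.sign_off(): hands the job in; it is judged then, once.
Trained networks look in a picture, given as the dict that the camera call returned (one of the last four; its "shot" number tells which), for a name from the list of things; names that differ only in an ending like _2 or _b are one class to them, and where a whole thing is asked for, a point or a joint stands for the part that bears it (a point fixed in the world has none). Each returns a list of dicts, best first, with "p" (0 to 1); they miss things now and then, are a little off and sometimes report something else, mostly with a low value. They report only what shows in the picture. A call takes as long as a camera call. They do not tell look-alikes from the thing itself.
- spotter.boxes_of(label, picture): "at" ([column, row] as shares, 0 to 1, of the picture: columns of its width, rows of its height, amid what is visible of it).
- spotter.landmark_of(label, picture): "at" ([column, row] as shares, 0 to 1, of the picture: columns of its width, rows of its height: a listed point, or the origin of a listed thing).
The state is a dict: "time": time; "joints": joint angles; "joint_vel": joint speeds; "joint_torque": joint torques, N m; "tool_pos": TCP position; "orientation": TCP orientation; "ft_force": force on the tool from outside, world axes, zero at the start; "moment": the same for the moment, N m; "opening": finger opening in m; "grip_force": force on a finger pad.
Only numpy, scipy, OpenCV 4.12 (cv2) and the standard library are available. Lean on these libraries where they do the work, as an engineer would, in place of code of your own. Each camera call takes 0.05 s, during which the arm holds its last target. There are 200 camera calls.

## Working session

There is one attempt and no reset: what is moved stays moved. The work goes in short steps, Python scripts to look and compute and a shell command to move; the robot and the scene stay as the last step left them, time stands still between calls to the robot, and variables do not carry over. Pictures are saved under pics/ and viewed, at most 13 in all, crops included, and the job is handed in when it is done.

```bash
mkdir -p pics; cat > h.py <<'E'
import numpy as np,cv2
from bench import manip,viewer,ticket,spotter
from scipy.spatial.transform import Rotation as R
def ray(p,at):
    f=p["color"].shape[0]/2/np.tan(np.radians(p["fovy"])/2)
    return np.array([(at[0]-p["cx"])/f,(at[1]-p["cy"])/f,1.])
def hit(p,uv,z):
    T=np.array(p["world_from_camera"]);d=T[:3,:3]@ray(p,uv);o=T[:3,3]
    return o+d*(z-o[2])/d[2]
def proj(p,X):
    T=np.array(p["world_from_camera"]);X=np.atleast_2d(X);c=(X-T[:3,3])@T[:3,:3]
    f=p["color"].shape[0]/2/np.tan(np.radians(p["fovy"])/2)
    return np.c_[c[:,0]/c[:,2]*f+p["cx"],c[:,1]/c[:,2]*f+p["cy"]]
def save(p,n): cv2.imwrite("pics/"+n,p["color"][:,:,::-1])
E
python3 - <<'E'
from h import *
np.set_printoptions(precision=3,suppress=True)
s=manip.read_state();print(s["tool_pos"],s["orientation"],s["opening"],s["time"],manip.pinch_z)
Z={"pallet":0,"layer_top":.069,"carton_1_center":.0225,"white_carton_base":0,"tape_roll_c_base":0,"jar_studs_base":0,"grease_pot_base":0,"tester_corner":0}
im=[]
for n in("top","scene"):
    p=viewer.read_camera(n);save(p,n+"0.png");im.append(p["color"])
    print(n,np.array(p["world_from_camera"])[:3],p["fovy"],p["cx"],p["cy"])
    for k,z in Z.items():
        for d in spotter.landmark_of(k,p)[:5]:
            uv=np.array(d["at"])*[560,420];print(k,round(d["p"],2),uv,hit(p,uv,z))
E
```

```text
[ 0.235 -0.605  0.181] [-179.894    0.003   21.19 ] 0.09382828611682122 0.0 0.0188
top [[ 0.006 -0.98   0.198  0.219]
 [-1.    -0.005  0.003  0.093]
 [-0.002 -0.198 -0.98   1.562]] 53.86829159827106 284.8772640125116 206.72532667529129
pallet 0.68 [331.016 242.088] [ 0.399 -0.077  0.   ]
pallet 0.64 [405.328 213.78 ] [ 0.509 -0.364  0.   ]
layer_top 0.58 [407.624 214.2  ] [ 0.495 -0.352  0.069]
carton_1_center 0.57 [261.912 243.894] [0.388 0.183 0.022]
white_carton_base 0.59 [331.688 241.584] [ 0.401 -0.08   0.   ]
tape_roll_c_base 0.84 [369.992 167.496] [ 0.694 -0.235  0.   ]
tape_roll_c_base 0.21 [259.504 242.298] [0.396 0.194 0.   ]
jar_studs_base 0.47 [174.608 254.184] [0.35  0.513 0.   ]
grease_pot_base 0.71 [202.72  171.108] [0.676 0.422 0.   ]
scene [[ 1.    -0.013  0.027  0.489]
 [-0.028 -0.699  0.714 -1.206]
 [ 0.01  -0.715 -0.699  1.343]] 42.7145220090022 271.5828584323171 212.18518765694702
pallet 0.89 [267.512 337.512] [ 0.515 -0.351  0.   ]
pallet 0.29 [267.512 327.18 ] [ 0.516 -0.316  0.   ]
layer_top 0.61 [265.384 328.608] [ 0.508 -0.366  0.069]
carton_1_center 0.81 [234.024 203.616] [0.408 0.189 0.022]
tape_roll_c_base 0.64 [324.072 302.316] [ 0.691 -0.231  0.   ]
jar_studs_base 0.73 [222.208 149.688] [0.352 0.531 0.   ]
```

View pics/top0.png

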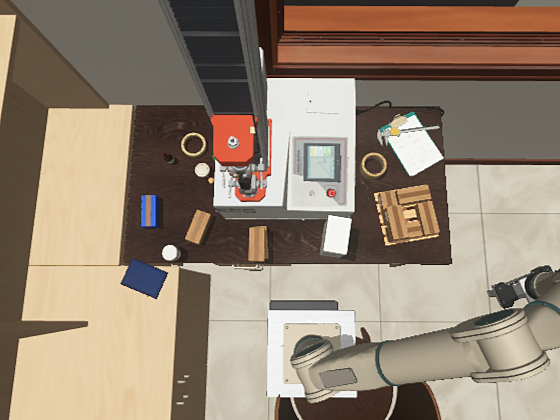

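View pics/scene0.png

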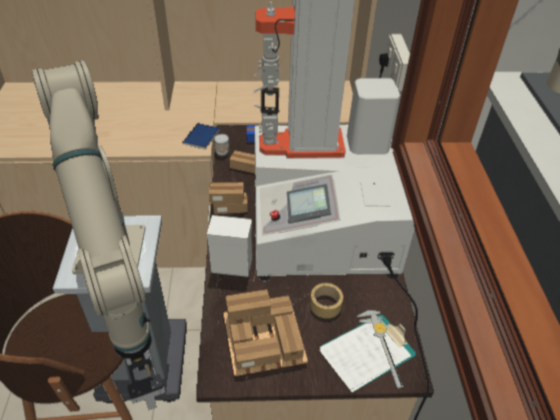

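The top view shows the pallet at about (407,215), the pile at (258,243), the single carton at (198,227), the white box at (337,235), the jar at (171,253) and the blue look-alike at (150,210). I'll enlarge both regions to get edges.

```bash
python3 - <<'E'
import cv2,numpy as np
a=cv2.imread("pics/top0.png");b=cv2.imread("pics/scene0.png")
c=lambda i,x,y,w,h:cv2.resize(i[y:y+h,x:x+w],(400,300),interpolation=cv2.INTER_CUBIC)
o=np.vstack([np.hstack([c(a,367,180,80,60),c(a,182,195,96,72)]),np.hstack([c(b,215,280,100,75),c(b,190,135,120,90)])])
cv2.imwrite("pics/crop1.png",o)
E
```

```text
(no output)
```

View pics/crop1.png

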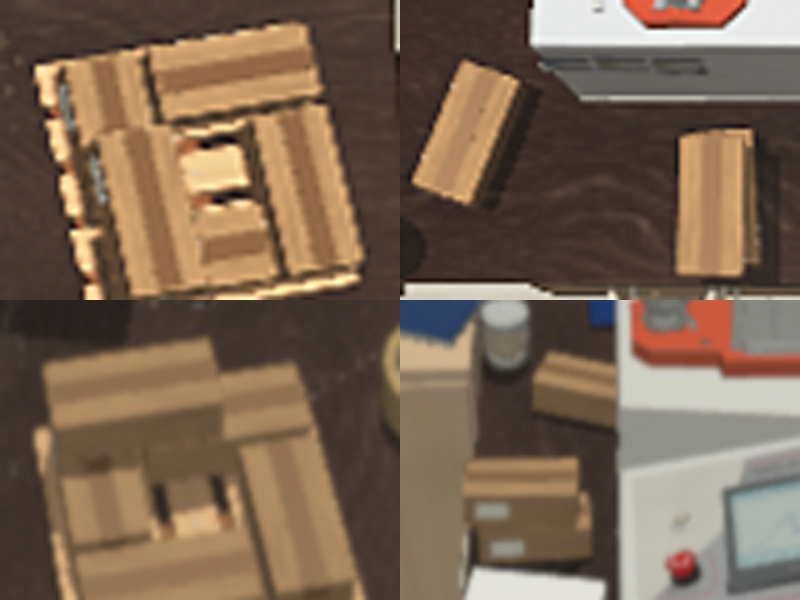

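The crops show carton_4 raised at the pallet's +y/−x world side, the pile's lower carton turned slightly against the upper one, and the single carton turned by about 25°.

```bash
python3 - <<'E'
from h import *
np.set_printoptions(precision=3,suppress=True)
p=viewer.read_camera("top");q=viewer.read_camera("scene")
def show(n,p,pts,z):
    P=np.array([hit(p,u,z) for u in pts]);c=P.mean(0)
    L=[np.degrees(np.arctan2(*(P[(i+1)%4]-P[i])[1::-1])) for i in range(4)]
    D=[np.linalg.norm(P[(i+1)%4]-P[i]) for i in range(4)]
    print(n,c,"edge yaw",np.array(L),"len",np.array(D));print(P[:,:2].tolist())
A=lambda X:[(367+x/5,180+y/5) for x,y in X]
B=lambda X:[(182+(x-400)*.24,195+y*.24) for x,y in X]
C=lambda X:[(215+x/4,280+(y-300)/4) for x,y in X]
D=lambda X:[(190+(x-400)*.3,135+(y-300)*.3) for x,y in X]
show("c4",p,A([(100,135),(170,122),(195,285),(130,298)]),.114)
show("c4s",q,C([(45,368),(210,340),(222,402),(60,430)]),.114)
show("first back",p,A([(145,48),(305,25),(322,95),(160,120)]),.069)
show("first right",p,A([(257,110),(322,102),(362,262),(290,275)]),.069)
show("up",p,B([(680,133),(747,130),(742,276),(678,273)]),.09)
show("up_s",q,D([(465,460),(577,458),(580,488),(465,490)]),.09)
show("single",p,B([(463,60),(520,83),(472,207),(413,180)]),.045)
show("white top",p,[(329,215),(352,218),(347,257),(323,252)],.183)
show("white sc",q,[(212,218),(251,222),(250,247),(209,245)],.183)
show("testertop",p,[(213,213),(355,218),(355,79),(267,79)],.27)
E
python3 -m handwheel '[[0,0,-5,0,0,0,1],[0,0,-5,0,0,0,1]]' 20
```

```text
c4 [ 0.459 -0.299  0.114] edge yaw [ -79.06  -174.282  101.56     7.809] len [0.051 0.118 0.047 0.118]
[[0.5124238672984789, -0.26667916516854884], [0.5221759657217979, -0.3171317404084516], [0.405023329826511, -0.328862755789343], [0.3955820461069951, -0.2827034968358443]]
c4s [ 0.463 -0.305  0.114] edge yaw [  10.744  -82.476 -169.371  102.793] len [0.119 0.054 0.114 0.054]
[[0.39982510717140685, -0.2894979013815099], [0.5164245031218085, -0.26737299662738334], [0.5235275244479727, -0.32115444234150536], [0.41177561036269655, -0.3421262228341452]]
first back [ 0.57  -0.378  0.069] edge yaw [ -81.349 -170.21    99.191    8.805] len [0.121 0.054 0.122 0.055]
[[0.5876824973403472, -0.31413552795822], [0.6059218840269363, -0.43401898070707245], [0.5525986297880517, -0.44322026550300175], [0.533080390410141, -0.32259345371875037]]
first right [ 0.484 -0.428  0.069] edge yaw [ -82.577 -169.812  100.495    7.813] len [0.049 0.121 0.054 0.124]
[[0.54100175217323, -0.3945354801000708], [0.5473001193630356, -0.4428783773490814], [0.42830267915956133, -0.46426305547191293], [0.418499701403754
[... 1130 characters left out ...]
hite sc [ 0.41  -0.106  0.183] edge yaw [ -9.231 -91.687 175.154  88.418] len [0.12  0.102 0.119 0.111]
[[0.35197735584372813, -0.043244883091525965], [0.47079591808996263, -0.06255629111006478], [0.46780545422414055, -0.16407207739223773], [0.3489184762197307, -0.15399224149910107]]
testertop [0.688 0.056 0.27 ] edge yaw [-91.744  -1.6    90.261 160.432] len [0.451 0.48  0.299 0.493]
[[0.4583704037944407, 0.3261115528769983], [0.44463979065899994, -0.12493771759308311], [0.9243535192881385, -0.1383354362363876], [0.922988717348002, 0.16095765197870543]]
time: 1.25
tool_pos: [0.2348, -0.6057, 0.2828]
orientation: [-179.9, 0.0, 21.2]
ft_force: [0.4, -0.5, -0.8]
opening: 0.0938
grip_force: 0.0
```

```bash
cat >> h.py <<'E'
def plan(x,y,z,yaw,s=None):
    s=s or manip.read_state();Rm=R.from_euler("xyz",s["orientation"],degrees=True)
    d=np.array([x,y,z])-s["tool_pos"]
    w=(Rm.inv()*R.from_euler("xyz",[180,0,yaw],degrees=True)).as_rotvec()
    print("shift cm",(Rm.inv().apply(d)*100).round(2),"turn",w.round(3),"rows>=",max(np.linalg.norm(d)/.0625,np.linalg.norm(w)/.1867).round(1))
def wray(p,uv,s):
    f=p["color"].shape[0]/2/np.tan(np.radians(p["fovy"])/2)
    a=np.array([uv[0]-p["cx"],uv[1]-p["cy"]]);r=np.linalg.norm(a)
    d=np.r_[a/r*np.sin(r/f),np.cos(r/f)] if r>0 else np.array([0,0,1.])
    T=np.array(p["tool_from_camera"]);Rm=R.from_euler("xyz",s["orientation"],degrees=True)
    return Rm.apply(T[:3,3])+s["tool_pos"],Rm.apply(T[:3,:3]@d)
def whit(p,uv,s,z):
    o,d=wray(p,uv,s);return o+d*(z-o[2])/d[2]
def wproj(p,X,s):
    f=p["color"].shape[0]/2/np.tan(np.radians(p["fovy"])/2)
    T=np.array(p["tool_from_camera"]);Rm=R.from_euler("xyz",s["orientation"],degrees=True)
    c=(Rm.inv().apply(np.atleast_2d(X)-s["tool_pos"])-T[:3,3])@T[:3,:3]
    h=np.linalg.norm(c[:,:2],axis=1);t=np.arctan2(h,c[:,2])
    return c[:,:2]/h[:,None]*(t*f)[:,None]+[p["cx"],p["cy"]]
def rect(cx,cy,yaw,L=.12,W=.056,z=0):
    c,s_=np.cos(np.radians(yaw)),np.sin(np.radians(yaw))
    return np.array([[cx+c*a-s_*b,cy+s_*a+c*b,z] for a,b in[(L/2,W/2),(L/2,-W/2),(-L/2,-W/2),(-L/2,W/2)]])
E
python3 -m handwheel '[[4.84,-1.89,-0.3,0,0,0,1],[4.84,-1.89,-0.3,0,0,0,1],[4.84,-1.89,-0.3,0,0,0,1],[4.84,-1.89,-0.3,0,0,0,1],[4.84,-1.89,-0.3,0,0,0,1],[4.84,-1.89,-0.3,0,0,0.1,1],[4.84,-1.0,-0.3,0,0,0.1,1],[0,0,0,0,0,0,1],[0,0,0,0,0,0,1]]'
python3 - <<'E'
from h import *
np.set_printoptions(precision=3,suppress=True)
s=manip.read_state();p=viewer.read_camera("wrist");save(p,"w1.png");np.save("pics/w1.npy",[p,s],allow_pickle=True)
print(p["tool_from_camera"],p["fovy"],p["cx"],p["cy"]);print(s["tool_pos"],s["orientation"],s["joints"])
E
```

```text
time: 2.38
tool_pos: [0.508, -0.3734, 0.3029]
orientation: [180.0, 0.1, 9.7]
ft_force: [-1.3, -1.0, 1.2]
opening: 0.0941
grip_force: 0.0
[[ 0.    -0.969 -0.246  0.071]
 [ 1.     0.     0.     0.001]
 [-0.    -0.246  0.969 -0.203]
 [ 0.     0.     0.     1.   ]] 65.70646984690485 279.9456169424409 211.3440535550383
[ 0.508 -0.373  0.303] [179.981   0.069   9.738] [ 32.154  28.749   2.632  80.334  -1.273  70.983 -45.385]
```

View pics/w1.png

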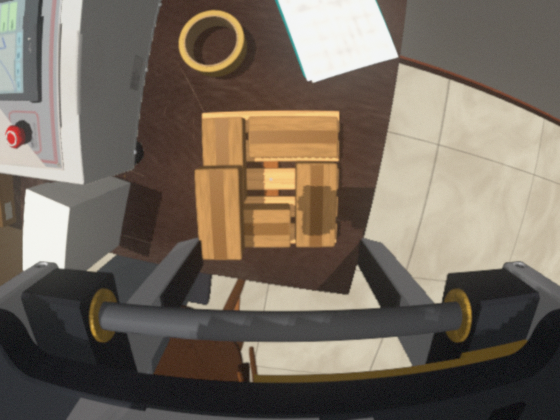

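The wrist view shows the pallet with the first layer from about (203,113) to (340,248), and carton_4 on top at (218,213). I'll fit the pallet pose to the corners, and check with an overlay.

```bash
python3 - <<'E'
from h import *
from scipy.optimize import least_squares
np.set_printoptions(precision=4,suppress=True)
p,s=np.load("pics/w1.npy",allow_pickle=True)
g=cv2.cvtColor(p["color"],cv2.COLOR_RGB2GRAY)
# picked pixels : model point in aligned pallet frame
pk=[((248,116),(.092,.028,.069)),((339,115),(.092,-.092,.069)),((338,160),(.036,-.092,.069)),
 ((337,163),(.028,-.092,.069)),((336,246),(-.092,-.092,.069)),((296,163),(.028,-.036,.069)),
 ((203,118),(.092,.092,.069)),((243,118),(.092,.036,.069))]
uv=np.array([a for a,_ in pk],np.float32);M=np.array([b for _,b in pk])
sp=cv2.cornerSubPix(g,uv.copy().reshape(-1,1,2),(3,3),(-1,-1),(3,50,.01)).reshape(-1,2)
def W(q,M): c,t=np.cos(q[2]),np.sin(q[2]);return np.c_[q[0]+c*M[:,0]-t*M[:,1],q[1]+t*M[:,0]+c*M[:,1],M[:,2]]
for o in(uv,sp):
    r=least_squares(lambda q:(wproj(p,W(q,M),s)-o).ravel(),[.503,-.359,.16],loss="soft_l1")
    print(r.x[:2],np.degrees(r.x[2]));print((wproj(p,W(r.x,M),s)-o).round(1).tolist())
q=r.x
# carton4
c4=rect(-.032,.064,0,z=.114);
im=p["color"][:,:,::-1].copy();im=cv2.resize(im,None,fx=4,fy=4,interpolation=cv2.INTER_CUBIC)
def dr(X,col):cv2.polylines(im,[((wproj(p,X,s)+.5)*4).astype(np.int32)],True,col,1)
for a,b,y in[(-.032,-.064,0),(.032,.064,0),(.064,-.032,90),(-.064,.032,90)]:dr(W(q,rect(a,b,y,z=.069)),(0,255,0))
dr(W(q,c4),(255,0,0));cv2.imwrite("pics/o1.png",im[400:1080,720:1440])
E
```

```text
[ 0.5042 -0.362 ] 10.377901668276733
[[0.6, 0.3], [-0.6, 1.1], [0.1, -2.8], [1.0, 0.1], [-0.5, 0.4], [1.0, 0.1], [-1.3, 0.3], [-0.4, -1.5]]
[ 0.5046 -0.3622] 10.591206599190338
[[0.6, 0.1], [-0.6, 0.6], [-0.2, -3.6], [-0.3, 2.2], [-0.1, -0.1], [1.2, -0.3], [-1.3, 0.3], [0.6, -0.6]]
```

```bash
python3 -c "
import cv2;i=cv2.imread('pics/o1.png');cv2.imwrite('pics/o1.png',cv2.resize(i,(635,600)))"
```

```text
(no output)
```

View pics/o1.png

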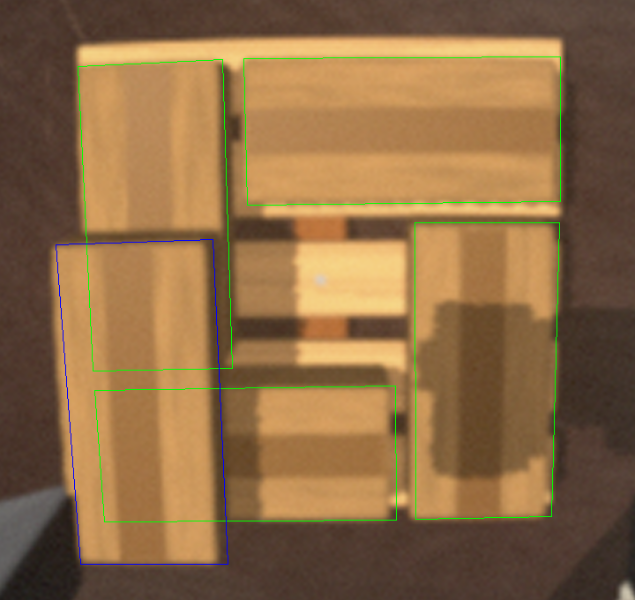

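The overlay fits the first layer to 1–2 mm; carton_4 (blue) sits within about 2 mm of its place. Pallet pose: centre (0.5045, −0.362), yaw about 10°. Next, over to the pile.

```bash
cat >> h.py <<'E'
def rows(x,y,z,dyaw,n,claw,s=None):
    """n rows to x,y,z while turning yaw by dyaw degrees"""
    s=s or manip.read_state();p0=np.array(s["tool_pos"]);R0=R.from_euler("xyz",s["orientation"],degrees=True)
    y0=s["orientation"][2];R1=R.from_euler("xyz",[180,0,y0+dyaw],degrees=True)
    tilt=(R.from_euler("xyz",[180,0,y0],degrees=True).inv()*R0)
    d=(np.array([x,y,z])-p0)/n;o=[];Rc=R0
    for i in range(n):
        Rn=R.from_euler("xyz",[180,0,y0+dyaw*(i+1)/n],degrees=True)
        a=Rc.inv().apply(d)*100;w=(Rc.inv()*Rn).as_rotvec()
        o.append([round(float(v),2) for v in a]+[round(float(v),3) for v in w]+[claw]);Rc=Rn
    print(str(o).replace(" ",""))
E
python3 -c "
from h import *
rows(.375,.2,.335,170.3,17,1)"
```

```text
[[-0.2,-3.46,-0.19,0.0,0.001,-0.175,1],[0.4,-3.44,-0.19,0.0,0.0,-0.175,1],[1.0,-3.32,-0.19,-0.0,0.0,-0.175,1],[1.56,-3.1,-0.19,0.0,0.0,-0.175,1],[2.07,-2.78,-0.19,-0.0,0.0,-0.175,1],[2.52,-2.37,-0.19,-0.0,0.0,-0.175,1],[2.9,-1.9,-0.19,0.0,0.0,-0.175,1],[3.18,-1.37,-0.19,-0.0,0.0,-0.175,1],[3.37,-0.79,-0.19,0.0,0.0,-0.175,1],[3.46,-0.19,-0.19,0.0,0.0,-0.175,1],[3.44,0.41,-0.19,-0.0,0.0,-0.175,1],[3.32,1.0,-0.19,-0.0,0.0,-0.175,1],[3.09,1.57,-0.19,-0.0,0.0,-0.175,1],[2.77,2.08,-0.19,0.0,0.0,-0.175,1],[2.37,2.53,-0.19,-0.0,0.0,-0.175,1],[1.89,2.9,-0.19,0.0,0.0,-0.175,1],[1.36,3.19,-0.19,-0.0,0.0,-0.175,1]]
```

```bash
python3 -m handwheel '[[-0.2,-3.5,-0.2,0,0,-0.175,1],[0.4,-3.4,-0.2,0,0,-0.175,1],[1.0,-3.3,-0.2,0,0,-0.175,1],[1.6,-3.1,-0.2,0,0,-0.175,1],[2.1,-2.8,-0.2,0,0,-0.175,1],[2.5,-2.4,-0.2,0,0,-0.175,1],[2.9,-1.9,-0.2,0,0,-0.175,1],[3.2,-1.4,-0.2,0,0,-0.175,1],[3.4,-0.8,-0.2,0,0,-0.175,1],[3.5,-0.2,-0.2,0,0,-0.175,1],[3.4,0.4,-0.2,0,0,-0.175,1],[3.3,1.0,-0.2,0,0,-0.175,1],[3.1,1.6,-0.2,0,0,-0.175,1],[2.8,2.1,-0.2,0,0,-0.175,1],[2.4,2.5,-0.2,0,0,-0.175,1],[1.9,2.9,-0.2,0,0,-0.175,1],[1.4,3.2,-0.2,0,0,-0.175,1],[0,0,0,0,0,0,1],[0,0,0,0,0,0,1]]'
python3 - <<'E'
from h import *
s=manip.read_state();p=viewer.read_camera("wrist");save(p,"w2.png");np.save("pics/w2.npy",[p,s],allow_pickle=True)
print(s["tool_pos"],s["orientation"],s["joints"])
E
```

```text
time: 4.8
tool_pos: [0.3741, 0.2003, 0.3369]
orientation: [-179.9, 0.0, 180.0]
ft_force: [-0.8, -0.1, -0.4]
opening: 0.0939
grip_force: 0.0
[0.37414556 0.20031318 0.33691721] [-1.79918015e+02  9.83255517e-03  1.79950909e+02] [  6.1843871   10.71049359 -45.55682384 105.35277349   8.34126254
  67.36454042  47.84628955]
```

View pics/w2.png

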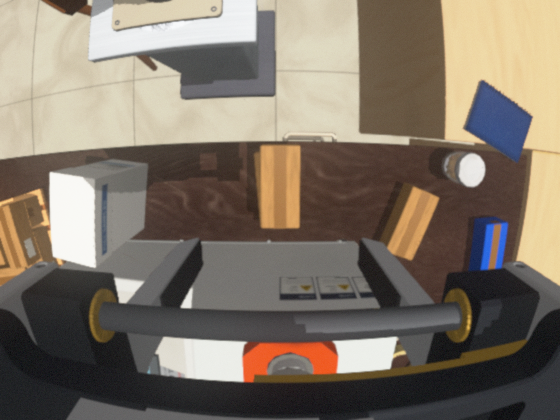

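The picture shows the upper carton from (262,145) to (299,228), the lower one peeping out on its left, and the single carton at (410,222). The jar is at (464,169) and the white box at (100,210).

```bash
python3 - <<'E'
from h import *
np.set_printoptions(precision=4,suppress=True)
p,s=np.load("pics/w2.npy",allow_pickle=True)
g=cv2.cvtColor(p["color"],cv2.COLOR_RGB2GRAY)
from scipy.optimize import least_squares
def fit(uv,z,x0):
    uv=np.array(uv,np.float32);sp=cv2.cornerSubPix(g,uv.copy().reshape(-1,1,2),(3,3),(-1,-1),(3,50,.01)).reshape(-1,2)
    for o in(uv,sp):
        f=lambda q:(wproj(p,rect(*q,z=z),s)-o).ravel()
        r=least_squares(f,x0,x_scale=[.01,.01,3],loss="soft_l1");print(r.x,f(r.x).round(1))
    return r.x
# rect order: +L+W, +L-W, -L-W, -L+W
u=fit([(299,228),(260,228),(262,145),(299,146)],.09,[.383,.2,0])
v=fit([(418,258),(383,246),(408,186),(437,197)],.045,[.448,.42,-19.5])
for n in((254,153),(259,200)):print(whit(p,n,s,.045))
im=cv2.resize(p["color"][:,:,::-1],None,fx=4,fy=4,interpolation=cv2.INTER_CUBIC)
for q,z in((u,.09),(v,.045)):cv2.polylines(im,[((wproj(p,rect(*q,z=z),s)+.5)*4).astype(np.int32)],True,(0,255,0),1)
cv2.imwrite("pics/o2.png",np.hstack([im[540:1080,980:1240],im[540:1080,1500:1800]]))
E
```

```text
[ 0.3821  0.1993 -0.7753] [-0.2  0.8  0.2  0.3 -1.7 -0.3  1.9 -0.7]
[ 0.3817  0.1996 -0.6763] [ 0.4  1.2 -0.5  0.8 -1.6 -0.6  2.1 -1.1]
[  0.4485   0.4183 -16.712 ] [-6.7  1.5  0.8  5.8  1.  -1.3 -0.3 -2.1]
[  0.4484   0.4196 -18.3576] [-6.9  1.5  0.8  5.   2.8 -1.5 -0.8 -1.8]
[0.3362 0.1596 0.045 ]
[0.4094 0.1664 0.045 ]
```

View pics/o2.png

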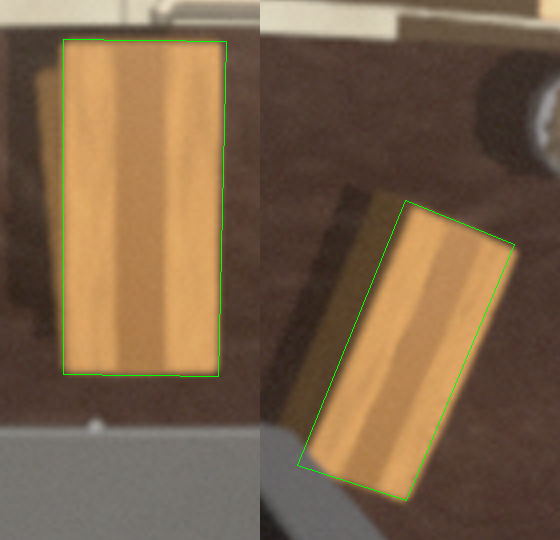

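Overlay: the upper carton fits at (0.382, 0.199), yaw about 0°. The single one is about (0.449, 0.419), yaw about −20°. I'll pick the upper carton 18 mm off centre towards the robot.

```bash
python3 -m handwheel '[[0.5,-0.1,6,0,0,0,1],[0.5,0,6,0,0,0,1],[0,0,6,0,0,0,1],[0,0,5.5,0,0,0,1],[0,0,3,0,0,0,1],[0,0,2,0,0,0,1],[0,0,0,0,0,0,1],[0,0,0,0,0,0,0.3],[0,0,0,0,0,0,0.3],[0,0,0,0,0,0,0.3],[0,0,0,0,0,0,0.3],[0,0,-1,0,0,0,0.3],[0,0,-4,0,0,0,0.3],[0,0,-5,0,0,0,0.3]]' 30
```

```text
time: 6.6
tool_pos: [0.3625, 0.2009, 0.1532]
orientation: [-180.0, -0.2, -179.8]
ft_force: [1.4, -0.5, -1.6]
opening: 0.0555
grip_force: 30.0
```

```bash
python3 -m handwheel '[[0,0,-5,0,0,0,0.3],[0,0,-5,0,0,0,0.3],[0,0,-5,0,0,0,0.3]]'; python3 -c "
from h import *
rows(.45,-.12,.31,-140,14,.3)"
```

```text
time: 6.98
tool_pos: [0.3628, 0.2011, 0.3042]
orientation: [-180.0, -0.0, -179.8]
ft_force: [1.9, 0.6, -1.6]
opening: 0.0558
grip_force: 30.0
[[-0.61,-2.3,-0.04,-0.0,-0.0,0.175,0.3],[-1.0,-2.15,-0.04,0.0,-0.0,0.175,0.3],[-1.36,-1.95,-0.04,-0.0,-0.0,0.175,0.3],[-1.68,-1.68,-0.04,0.0,-0.0,0.175,0.3],[-1.95,-1.36,-0.04,0.0,-0.0,0.175,0.3],[-2.15,-1.01,-0.04,-0.0,-0.0,0.175,0.3],[-2.3,-0.62,-0.04,0.0,-0.0,0.175,0.3],[-2.37,-0.21,-0.04,0.0,-0.0,0.175,0.3],[-2.37,0.21,-0.04,-0.0,-0.0,0.175,0.3],[-2.3,0.61,-0.04,0.0,-0.0,0.175,0.3],[-2.15,1.0,-0.04,0.0,-0.0,0.175,0.3],[-1.95,1.36,-0.04,-0.0,-0.0,0.175,0.3],[-1.68,1.68,-0.04,0.0,-0.0,0.175,0.3],[-1.36,1.95,-0.04,0.0,-0.0,0.175,0.3]]
```

```bash
python3 -m handwheel '[[-0.6,-2.3,0,0,0,0.175,0.3],[-1.0,-2.15,0,0,0,0.175,0.3],[-1.4,-1.95,0,0,0,0.175,0.3],[-1.7,-1.7,0,0,0,0.175,0.3],[-1.95,-1.4,0,0,0,0.175,0.3],[-2.15,-1.0,0,0,0,0.175,0.3],[-2.3,-0.6,0,0,0,0.175,0.3],[-2.4,-0.2,0,0,0,0.175,0.3],[-2.4,0.2,0,0,0,0.175,0.3],[-2.3,0.6,0,0,0,0.175,0.3],[-2.15,1.0,0,0,0,0.175,0.3],[-1.95,1.4,0,0,0,0.175,0.3],[-1.7,1.7,0,0,0,0.175,0.3],[-1.4,1.95,0,0,0,0.175,0.3]]'; python3 -c "
from h import *
s=manip.read_state();print(s['joints'])
rows(.5654,-.3386,.25,-80-s['orientation'][2],12,.3)"
```

```text
time: 8.72
tool_pos: [0.4498, -0.1222, 0.3025]
orientation: [-180.0, -0.0, 39.5]
ft_force: [0.8, -0.8, -1.7]
opening: 0.0554
grip_force: 30.0
[ 22.41510763  13.58715893 -13.40912048 104.43693953   3.45932712
  62.3897454  -42.70285142]
[[-0.41,2.0,0.44,-0.001,-0.001,0.174,0.3],[-0.05,2.04,0.44,0.0,-0.0,0.174,0.3],[0.3,2.02,0.44,-0.0,-0.0,0.174,0.3],[0.65,1.94,0.44,0.0,-0.0,0.174,0.3],[0.97,1.8,0.44,-0.0,-0.0,0.174,0.3],[1.27,1.6,0.44,0.0,-0.0,0.174,0.3],[1.53,1.36,0.44,0.0,-0.0,0.174,0.3],[1.74,1.07,0.44,0.0,-0.0,0.174,0.3],[1.9,0.76,0.44,-0.0,-0.0,0.174,0.3],[2.0,0.42,0.44,0.0,-0.0,0.174,0.3],[2.04,0.07,0.44,0.0,-0.0,0.174,0.3],[2.02,-0.29,0.44,0.0,-0.0,0.174,0.3]]
```

```bash
python3 -m handwheel '[[-0.4,2.0,0.4,0,0,0.174,0.3],[0,2.0,0.4,0,0,0.174,0.3],[0.3,2.0,0.4,0,0,0.174,0.3],[0.6,1.9,0.4,0,0,0.174,0.3],[1.0,1.8,0.4,0,0,0.174,0.3],[1.3,1.6,0.4,0,0,0.174,0.3],[1.5,1.4,0.4,0,0,0.174,0.3],[1.7,1.1,0.4,0,0,0.174,0.3],[1.9,0.8,0.4,0,0,0.174,0.3],[2.0,0.4,0.4,0,0,0.174,0.3],[2.0,0.1,0.4,0,0,0.174,0.3],[2.0,-0.3,0.4,0,0,0.174,0.3],[0,0,0,0,0,0,0.3],[0,0,0,0,0,0,0.3]]'; python3 -c "
from h import *
s=manip.read_state();print(s['joints'])
plan(.5654,-.3386,.079,-80)"
```

```text
time: 10.48
tool_pos: [0.5651, -0.3357, 0.2542]
orientation: [-180.0, 0.1, -79.6]
ft_force: [0.0, -0.6, -1.0]
opening: 0.0554
grip_force: 30.0
[  19.11895356   33.95886716   16.23756934   80.3923809    -9.85836508
   67.08748758 -133.0522668 ]
shift cm [ 0.33  0.03 17.52] turn [-0.     0.002  0.006] rows>= 2.8
```

```bash
python3 -m handwheel '[[0.3,0,5,0,0,0.006,0.3],[0,0,5,0,0,0,0.3],[0,0,4,0,0,0,0.3],[0,0,2,0,0,0,0.3],[0,0,1,0,0,0,0.3],[0,0,0.5,0,0,0,0.3],[0,0,0,0,0,0,0.3],[0,0,0,0,0,0,0.3]]'
```

```text
time: 11.48
tool_pos: [0.5665, -0.3402, 0.0801]
orientation: [-179.9, -0.1, -80.2]
ft_force: [-0.1, 0.4, -0.7]
opening: 0.0558
grip_force: 30.0
```

```bash
python3 -m handwheel '[[0,0,0.2,0,0,0,0.3],[0,0,0.1,0,0,0,0.3],[0,0,0,0,0,0,0.8],[0,0,0,0,0,0,0.8],[0,0,0,0,0,0,0.8],[0,0,-3,0,0,0,0.8],[0,0,-5,0,0,0,0.8],[0,0,-5,0,0,0,0.8],[0,0,-6,0,0,0,0.8],[0,0,-4,0,0,0,0.8]]'; python3 - <<'E'
from h import *
s=manip.read_state();p=viewer.read_camera("wrist");np.save("pics/w3.npy",[p,s],allow_pickle=True)
t=viewer.read_camera("top")
def W(M,q=(.5045,-.362,np.radians(10))): c,t=np.cos(q[2]),np.sin(q[2]);return np.c_[q[0]+c*M[:,0]-t*M[:,1],q[1]+t*M[:,0]+c*M[:,1],M[:,2]]
im=cv2.resize(p["color"][:,:,::-1],None,fx=2,fy=2,interpolation=cv2.INTER_CUBIC)
for a,b,y in((.064,.032,90),(-.032,.064,0),(.032,-.064,0),(-.064,-.032,90)):
    cv2.polylines(im,[((wproj(p,W(rect(a,b,y,z=.114)),s)+.5)*2).astype(np.int32)],True,(0,255,0),1)
cv2.imwrite("pics/o3.png",im[120:640,160:960]);print(s["tool_pos"],s["orientation"])
rows(.375,.2,.32,259.9,20,1)
E
```

```text
time: 12.72
tool_pos: [0.5663, -0.3405, 0.3093]
orientation: [-179.9, -0.1, -80.2]
ft_force: [0.8, -0.7, 0.4]
opening: 0.0755
grip_force: 0.0
[ 0.56632977 -0.34047961  0.30933018] [-1.79851344e+02 -1.30425310e-01 -8.01770194e+01]
[[-2.83,0.49,-0.06,-0.007,-0.007,-0.227,1],[-2.87,-0.16,-0.04,0.0,0.0,-0.227,1],[-2.76,-0.8,-0.04,0.0,0.0,-0.227,1],[-2.51,-1.4,-0.04,-0.0,0.0,-0.227,1],[-2.13,-1.93,-0.04,0.0,0.0,-0.227,1],[-1.64,-2.36,-0.04,0.0,0.0,-0.227,1],[-1.07,-2.67,-0.04,-0.0,0.0,-0.227,1],[-0.44,-2.84,-0.04,-0.0,0.0,-0.227,1],[0.21,-2.87,-0.04,0.0,0.0,-0.227,1],[0.85,-2.75,-0.04,0.0,0.0,-0.227,1],[1.44,-2.49,-0.04,0.0,0.0,-0.227,1],[1.97,-2.1,-0.04,-0.0,0.0,-0.227,1],[2.39,-1.6,-0.04,0.0,0.0,-0.227,1],[2.69,-1.02,-0.04,0.0,0.0,-0.227,1],[2.85,-0.39,-0.04,0.0,0.0,-0.227,1],[2.86,0.26,-0.04,0.0,0.0,-0.227,1],[2.73,0.89,-0.04,-0.0,0.0,-0.227,1],[2.46,1.49,-0.04,0.0,0.0,-0.227,1],[2.06,2.0,-0.04,0.0,0.0,-0.227,1],[1.56,2.42,-0.04,0.0,0.0,-0.227,1]]
```

View pics/o3.png

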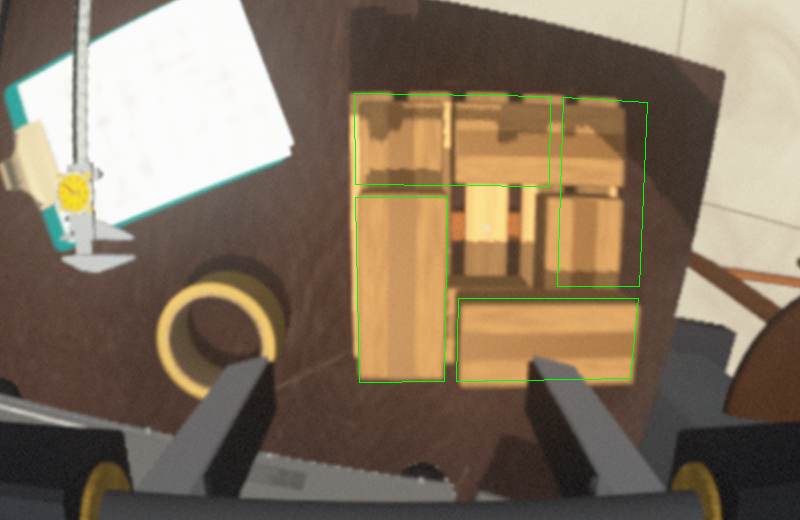

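B lies within about 1 mm of its outline, and carton_4 is fine too. On to the lower carton.

```bash
python3 -c "
from h import *
rows(.44,-.08,.32,132,13,1)"
```

```text
[[-2.15,0.63,-0.08,-0.007,-0.007,-0.177,1],[-2.23,0.24,-0.06,0.0,0.0,-0.177,1],[-2.24,-0.16,-0.06,0.0,0.0,-0.177,1],[-2.17,-0.55,-0.06,0.0,0.0,-0.177,1],[-2.04,-0.93,-0.06,-0.0,0.0,-0.177,1],[-1.85,-1.27,-0.06,0.0,0.0,-0.177,1],[-1.59,-1.58,-0.06,0.0,0.0,-0.177,1],[-1.29,-1.83,-0.06,-0.0,0.0,-0.177,1],[-0.95,-2.03,-0.06,-0.0,0.0,-0.177,1],[-0.57,-2.17,-0.06,0.0,0.0,-0.177,1],[-0.18,-2.23,-0.06,-0.0,0.0,-0.177,1],[0.21,-2.23,-0.06,0.0,0.0,-0.177,1],[0.6,-2.16,-0.06,0.0,0.0,-0.177,1]]
```

```bash
python3 -m handwheel '[[-2.15,0.6,-0.1,0,0,-0.177,1],[-2.2,0.2,-0.1,0,0,-0.177,1],[-2.2,-0.2,-0.1,0,0,-0.177,1],[-2.2,-0.6,-0.1,0,0,-0.177,1],[-2.0,-0.9,-0.1,0,0,-0.177,1],[-1.9,-1.3,-0.1,0,0,-0.177,1],[-1.6,-1.6,-0.1,0,0,-0.177,1],[-1.3,-1.8,-0.1,0,0,-0.177,1],[-1.0,-2.0,-0.1,0,0,-0.177,1],[-0.6,-2.2,-0.1,0,0,-0.177,1],[-0.2,-2.2,0,0,0,-0.177,1],[0.2,-2.2,0,0,0,-0.177,1],[0.6,-2.2,0,0,0,-0.177,1]]'; python3 -c "
from h import *
s=manip.read_state()
rows(.37,.19,.28,185-s['orientation'][2],13,1)"
```

```text
time: 14.45
tool_pos: [0.4371, -0.0774, 0.3152]
orientation: [-179.9, 0.0, 52.0]
ft_force: [-0.7, 0.0, -0.4]
opening: 0.094
grip_force: 0.0
[[1.3,-1.67,0.27,-0.001,0.001,-0.179,1],[1.58,-1.42,0.27,0.0,0.0,-0.179,1],[1.81,-1.11,0.27,-0.0,0.0,-0.179,1],[1.97,-0.77,0.27,0.0,0.0,-0.179,1],[2.08,-0.41,0.27,-0.0,0.0,-0.179,1],[2.12,-0.03,0.27,-0.0,0.0,-0.179,1],[2.09,0.34,0.27,0.0,0.0,-0.179,1],[2.0,0.71,0.27,0.0,0.0,-0.179,1],[1.84,1.05,0.27,-0.0,0.0,-0.179,1],[1.63,1.36,0.27,0.0,0.0,-0.179,1],[1.36,1.63,0.27,-0.0,0.0,-0.179,1],[1.05,1.84,0.27,0.0,0.0,-0.179,1],[0.7,2.0,0.27,0.0,0.0,-0.179,1]]
```

```bash
python3 -m handwheel '[[1.3,-1.7,0.2,0,0,-0.179,1],[1.6,-1.4,0.2,0,0,-0.179,1],[1.8,-1.1,0.2,0,0,-0.179,1],[2.0,-0.8,0.2,0,0,-0.179,1],[2.1,-0.4,0.2,0,0,-0.179,1],[2.1,0,0.3,0,0,-0.179,1],[2.1,0.3,0.3,0,0,-0.179,1],[2.0,0.7,0.3,0,0,-0.179,1],[1.8,1.0,0.3,0,0,-0.179,1],[1.6,1.4,0.3,0,0,-0.179,1],[1.4,1.6,0.3,0,0,-0.179,1],[1.0,1.8,0.3,0,0,-0.179,1],[0.7,2.0,0.3,0,0,-0.179,1],[0,0,0,0,0,0,1],[0,0,0,0,0,0,1]]'; python3 - <<'E'
from h import *
s=manip.read_state();p=viewer.read_camera("wrist");np.save("pics/w4.npy",[p,s],allow_pickle=True)
print(s["tool_pos"],s["orientation"])
from scipy.optimize import least_squares
im=cv2.resize(p["color"][:,:,::-1],None,fx=2,fy=2,interpolation=cv2.INTER_CUBIC)
# brown mask near the expected carton top -> min area rect
hsv=cv2.cvtColor(p["color"],cv2.COLOR_RGB2HSV);m=((hsv[...,2]>135)&(hsv[...,1]>70)&(hsv[...,0]<30)).astype(np.uint8)
n,l,st,c=cv2.connectedComponentsWithStats(m)
for z,e in((.045,(.382,.195)),(.045,(.449,.419))):
    u=wproj(p,[e[0],e[1],z],s)[0].astype(int);k=l[u[1],u[0]];print(u,k,st[k])
    q=cv2.findContours((l==k).astype(np.uint8),0,2)[0][0].reshape(-1,2)
    G=np.array([whit(p,a,s,z)[:2] for a in q],np.float32);r=cv2.minAreaRect(G*1000);print(r)
    b=np.c_[cv2.boxPoints(r)/1000,np.full(4,z)]
    cv2.polylines(im,[((wproj(p,b,s)+.5)*2).astype(np.int32)],True,(0,255,0),1)
cv2.imwrite("pics/o4.png",im[100:600,300:1100])
E
```

```text
time: 16.32
tool_pos: [0.3719, 0.1876, 0.2817]
orientation: [-180.0, -0.0, -175.2]
ft_force: [0.2, -0.9, -0.9]
opening: 0.0938
grip_force: 0.0
[0.37185848 0.18764842 0.28168346] [-1.79956658e+02 -4.83977732e-02 -1.75208901e+02]
[285 191] 13 [ 262  156   41   84 3393]
((392.7961120605469, 191.14028930664062), (118.28583526611328, 55.56734085083008), 4.346635341644287)
[425 247] 20 [ 401  208   56   78 2092]
((450.00775146484375, 421.91015625), (56.3233757019043, 119.92462921142578), 70.60979461669922)
```

View pics/o4.png

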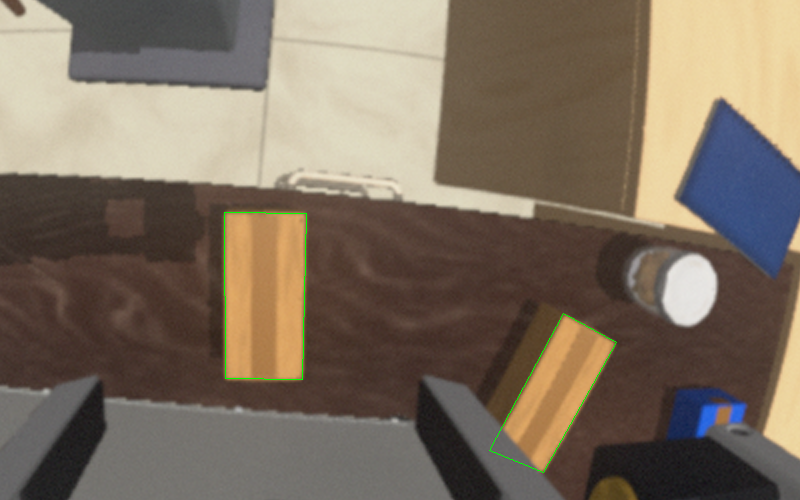

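Mask fits: the lower carton is at (0.393, 0.191), yaw 4.4°, and the single one at (0.450, 0.4215), yaw −19.4°; both outlines match. Grasping the lower carton.

```bash
python3 -m handwheel '[[-0.1,0.2,6,0,0,0.008,1],[0,0,6,0,0,0,1],[0,0,6,0,0,0,1],[0,0,5,0,0,0,1],[0,0,3,0,0,0,1],[0,0,1.4,0,0,0,1],[0,0,0,0,0,0,1],[0,0,0,0,0,0,0.3],[0,0,0,0,0,0,0.3],[0,0,0,0,0,0,0.3],[0,0,0,0,0,0,0.3]]' 30;  python3 -m handwheel '[[0,0,-1,0,0,0,0.3],[0,0,-5,0,0,0,0.3],[0,0,-6,0,0,0,0.3],[0,0,-6,0,0,0,0.3],[0,0,-6,0,0,0,0.3],[0,0,-5,0,0,0,0.3]]'
```

```text
time: 17.75
tool_pos: [0.373, 0.1908, 0.0084]
orientation: [180.0, 0.0, -175.5]
ft_force: [0.3, -0.5, 0.2]
opening: 0.0577
grip_force: 0.6
time: 18.5
tool_pos: [0.3719, 0.1908, 0.3008]
orientation: [180.0, 0.1, -175.4]
ft_force: [0.6, 0.2, -1.5]
opening: 0.0556
grip_force: 30.0
```

```bash
python3 -c "
from h import *
rows(.5274,-.423,.31,5.4,13,.3)"
```

```text
[[-0.82,-4.8,-0.07,0.0,0.001,-0.007,0.3],[-0.78,-4.81,-0.07,0.0,0.0,-0.007,0.3],[-0.75,-4.81,-0.07,-0.0,0.0,-0.007,0.3],[-0.71,-4.82,-0.07,-0.0,0.0,-0.007,0.3],[-0.68,-4.82,-0.07,0.0,0.0,-0.007,0.3],[-0.64,-4.83,-0.07,0.0,0.0,-0.007,0.3],[-0.61,-4.83,-0.07,-0.0,0.0,-0.007,0.3],[-0.57,-4.84,-0.07,0.0,0.0,-0.007,0.3],[-0.54,-4.84,-0.07,0.0,0.0,-0.007,0.3],[-0.5,-4.84,-0.07,0.0,0.0,-0.007,0.3],[-0.47,-4.85,-0.07,0.0,0.0,-0.007,0.3],[-0.43,-4.85,-0.07,0.0,0.0,-0.007,0.3],[-0.39,-4.85,-0.07,0.0,0.0,-0.007,0.3]]
```

```bash
python3 -m handwheel '[[-0.8,-4.8,-0.3,0,0,-0.007,0.3],[-0.8,-4.8,-0.3,0,0,-0.007,0.3],[-0.75,-4.8,-0.3,0,0,-0.007,0.3],[-0.7,-4.8,0,0,0,-0.007,0.3],[-0.7,-4.8,0,0,0,-0.007,0.3],[-0.65,-4.8,0,0,0,-0.007,0.3],[-0.6,-4.85,0,0,0,-0.007,0.3],[-0.55,-4.85,0,0,0,-0.007,0.3],[-0.55,-4.85,0,0,0,-0.007,0.3],[-0.5,-4.85,0,0,0,-0.007,0.3],[-0.45,-4.85,1,0,0,-0.007,0.3],[-0.45,-4.85,2,0,0,-0.007,0.3],[-0.4,-4.85,2,0,0,-0.007,0.3],[0,0,0,0,0,0,0.3],[0,0,0,0,0,0,0.3],[0,0,0,0,0,0,0.3]]'; python3 -c "
from h import *
s=manip.read_state();print(s['joints'])
plan(.5274,-.423,.077,190)"
```

```text
time: 20.5
tool_pos: [0.5276, -0.4212, 0.2584]
orientation: [-180.0, 0.1, -170.1]
ft_force: [-0.2, -0.3, -0.2]
opening: 0.0557
grip_force: 30.0
[ 54.59362189  37.90956981 -34.63625224  75.93287595  21.43149004
  72.55847482 119.19259491]
shift cm [ 0.07 -0.18 18.14] turn [-0.     0.001 -0.002] rows>= 2.9
```

```bash
python3 -m handwheel '[[0.1,-0.2,5,0,0,0,0.3],[0,0,5,0,0,0,0.3],[0,0,4,0,0,0,0.3],[0,0,2,0,0,0,0.3],[0,0,1,0,0,0,0.3],[0,0,0.8,0,0,0,0.3],[0,0,0,0,0,0,0.3],[0,0,0,0,0,0,0.3]]'
```

```text
time: 21.5
tool_pos: [0.5271, -0.4254, 0.0801]
orientation: [-179.9, 0.1, -170.3]
ft_force: [0.5, -0.0, -1.7]
opening: 0.0555
grip_force: 30.0
```

```bash
python3 -m handwheel '[[0,0,0.2,0,0,0,0.3],[0,0,0.1,0,0,0,0.3],[0,0,0,0,0,0,0.3],[0,0,0,0,0,0,0.8],[0,0,0,0,0,0,0.8],[0,0,0,0,0,0,0.8],[0,0,-3,0,0,0,0.8],[0,0,-5,0,0,0,0.8],[0,0,-5,0,0,0,0.8],[0,0,-6,0,0,0,0.8],[0,0,-4,0,0,0,0.8]]'; python3 - <<'E'
from h import *
s=manip.read_state();p=viewer.read_camera("wrist")
def W(M,q=(.5045,-.362,np.radians(10))): c,t=np.cos(q[2]),np.sin(q[2]);return np.c_[q[0]+c*M[:,0]-t*M[:,1],q[1]+t*M[:,0]+c*M[:,1],M[:,2]]
im=cv2.resize(p["color"][:,:,::-1],None,fx=2,fy=2,interpolation=cv2.INTER_CUBIC)
for a,b,y in((.064,.032,90),(-.032,.064,0),(.032,-.064,0),(-.064,-.032,90)):
    cv2.polylines(im,[((wproj(p,W(rect(a,b,y,z=.114)),s)+.5)*2).astype(np.int32)],True,(0,255,0),1)
cv2.imwrite("pics/o5.png",im[120:640,160:960]);print(s["tool_pos"],s["orientation"])
rows(.40,.0,.32,-15,9,1)
E
```

```text
time: 22.88
tool_pos: [0.5272, -0.4251, 0.3092]
orientation: [-179.9, 0.1, -170.2]
ft_force: [0.5, -0.7, -0.5]
opening: 0.0754
grip_force: 0.0
[ 0.52716244 -0.42507762  0.30922965] [-1.79885289e+02  1.41921303e-01 -1.70245915e+02]
[[0.62,4.91,-0.1,-0.007,0.008,0.029,1],[0.76,4.89,-0.06,0.0,-0.0,0.029,1],[0.9,4.86,-0.06,0.0,-0.0,0.029,1],[1.04,4.84,-0.06,0.0,-0.0,0.029,1],[1.18,4.8,-0.06,-0.0,-0.0,0.029,1],[1.32,4.77,-0.06,0.0,-0.0,0.029,1],[1.46,4.73,-0.06,0.0,-0.0,0.029,1],[1.6,4.68,-0.06,0.0,-0.0,0.029,1],[1.73,4.63,-0.06,-0.0,-0.0,0.029,1]]
```

View pics/o5.png

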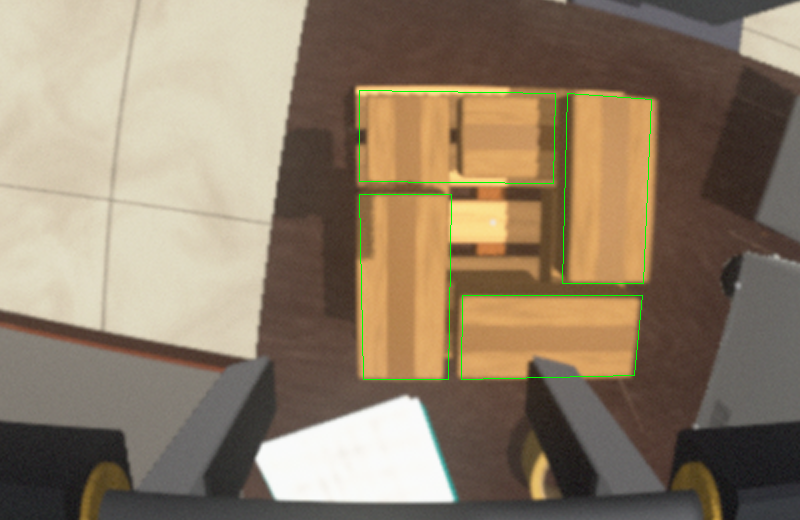

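A sits right in its outline too. Now for the single carton.

```bash
python3 -m handwheel '[[0.6,4.9,-0.1,0,0,0.029,1],[0.8,4.9,-0.1,0,0,0.029,1],[0.9,4.9,-0.1,0,0,0.029,1],[1.0,4.8,-0.1,0,0,0.029,1],[1.2,4.8,-0.1,0,0,0.029,1],[1.3,4.8,-0.1,0,0,0.029,1],[1.5,4.7,-0.1,0,0,0.029,1],[1.6,4.7,-0.1,0,0,0.029,1],[1.7,4.6,-0.1,0,0,0.029,1]]'; python3 -c "
from h import *
s=manip.read_state()
rows(.4274,.4295,.28,160.6-s['orientation'][2]-360*(s['orientation'][2]<0),9,1)"
```

```text
time: 24.05
tool_pos: [0.3961, 0.0023, 0.3151]
orientation: [-180.0, 0.0, 174.7]
ft_force: [-0.3, 0.3, 0.4]
opening: 0.0943
grip_force: 0.0
[[0.09,4.76,0.39,-0.0,0.001,0.027,1],[0.22,4.75,0.39,-0.0,-0.0,0.027,1],[0.35,4.75,0.39,0.0,-0.0,0.027,1],[0.48,4.73,0.39,0.0,-0.0,0.027,1],[0.61,4.72,0.39,0.0,-0.0,0.027,1],[0.74,4.7,0.39,0.0,-0.0,0.027,1],[0.87,4.68,0.39,-0.0,-0.0,0.027,1],[0.99,4.65,0.39,0.0,-0.0,0.027,1],[1.12,4.62,0.39,-0.0,-0.0,0.027,1]]
```

```bash
python3 -m handwheel '[[0.1,4.75,0.1,0,0,0.027,1],[0.2,4.75,0.1,0,0,0.027,1],[0.35,4.75,0.1,0,0,0.027,1],[0.5,4.7,0.1,0,0,0.027,1],[0.6,4.7,0.1,0,0,0.027,1],[0.7,4.7,0.1,0,0,0.027,1],[0.9,4.7,0.5,0,0,0.027,1],[1.0,4.65,1,0,0,0.027,1],[1.1,4.6,1,0,0,0.027,1],[0,0,0,0,0,0,1],[0,0,0,0,0,0,1]]'; python3 - <<'E'
from h import *
s=manip.read_state();p=viewer.read_camera("wrist");print(s["joints"])
hsv=cv2.cvtColor(p["color"],cv2.COLOR_RGB2HSV);m=((hsv[...,2]>135)&(hsv[...,1]>70)&(hsv[...,0]<30)).astype(np.uint8)
n,l,st,c=cv2.connectedComponentsWithStats(m);z=.045
u=wproj(p,[.449,.42,z],s)[0].astype(int);k=l[u[1],u[0]];print(u,k,st[k])
q=cv2.findContours((l==k).astype(np.uint8),0,2)[0][0].reshape(-1,2)
G=np.array([whit(p,a,s,z)[:2] for a in q],np.float32);r=cv2.minAreaRect(G*1000);print(r)
for d in spotter.landmark_of("grease_pot_base",p)[:2]:print("tin",d["p"],whit(p,np.array(d["at"])*[560,420],s,0))
for d in spotter.landmark_of("jar_studs_base",p)[:2]:print("jar",d["p"],whit(p,np.array(d["at"])*[560,420],s,0))
plan(.4274,.4295,.008,160.6);save(p,"w6.png")
E
```

```text
time: 25.42
tool_pos: [0.427, 0.4265, 0.2837]
orientation: [-179.9, 0.0, 160.9]
ft_force: [-0.1, -0.3, -0.1]
opening: 0.0938
grip_force: 0.0
[-21.71431775  31.89475754 -43.48110146  85.77108514  22.57699739
  71.43010334   2.7635519 ]
[281 199] 314 [ 264  156   41   85 3413]
((450.12738037109375, 422.93243408203125), (55.77366638183594, 120.15528106689453), 70.48681640625)
tin 0.5 [0.67475855 0.41725544 0.        ]
tin 0.2 [0.34925476 0.51029494 0.        ]
jar 0.94 [0.34992214 0.51050969 0.        ]
shift cm [ 0.19  0.33 27.65] turn [-0.     0.001  0.003] rows>= 4.4
```

View pics/w6.png

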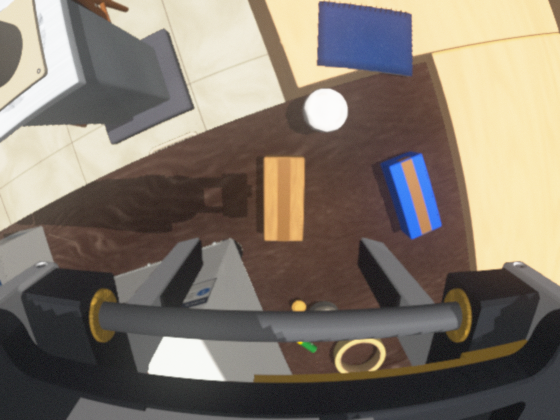

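The carton is centred at (284,198), the jar clear at (326,110), the blue look-alike at (412,195). The tester's corner at (238,240) is near the left finger, so I'll check that clearance.

```bash
python3 - <<'E'
from h import *
s=manip.read_state();p=viewer.read_camera("wrist")
for u in((238,240),(242,249),(130,262),(262,325)):print(u,whit(p,u,s,.27)[:2],whit(p,u,s,0.02)[:2])
g=np.array([.4274,.431]);a=np.radians(160.5);ex=np.array([np.cos(a),np.sin(a)]);ey=np.array([np.sin(a),-np.cos(a)])
for i in(1,-1):
  for j in(1,-1):print(g+ex*i*.0375+ey*j*.0885)
t=viewer.read_camera("top");print("finger",g-ey*.06,proj(t,[.45,.34,.27]))
E
```

```text
(238, 240) [0.42266325 0.39532368] [0.49367411 0.33394113]
(242, 249) [0.42997687 0.39555674] [0.50939311 0.33444205]
(130, 262) [0.41265158 0.30592541] [0.47215627 0.14179952]
(262, 325) [0.49574362 0.38639754] [0.65074403 0.31475639]
[0.42159285 0.52694153]
[0.36250904 0.36009399]
[0.49229096 0.50190601]
[0.43320715 0.33505847]
finger [0.40737159 0.37444151] [[208.52485422 215.56755882]]
```

The tester's corner is really at about (0.49, 0.334), so the gripper clears it by about 50 mm. Descending.

```bash
python3 -m handwheel '[[0.2,0.45,6,0,0,0.006,1],[0,0,6,0,0,0,1],[0,0,6,0,0,0,1],[0,0,5,0,0,0,1],[0,0,3,0,0,0,1],[0,0,1.6,0,0,0,1],[0,0,0,0,0,0,1],[0,0,0,0,0,0,0.3],[0,0,0,0,0,0,0.3],[0,0,0,0,0,0,0.3],[0,0,0,0,0,0,0.3],[0,0,0,0,0,0,0.3]]' 30;  python3 -m handwheel '[[0,0,-1,0,0,0,0.3],[0,0,-5,0,0,0,0.3],[0,0,-6,0,0,0,0.3],[0,0,-6,0,0,0,0.3],[0,0,-6,0,0,0,0.3],[0,0,-6,0,0,0,0.3]]'; python3 -c "
from h import *
s=manip.read_state()
rows(.40,.05,.32,-30,9,.3)"
```

```text
time: 27.18
tool_pos: [0.4268, 0.4323, 0.0085]
orientation: [180.0, 0.0, 160.5]
ft_force: [-0.0, -0.4, 3.7]
opening: 0.0558
grip_force: 30.0
time: 27.92
tool_pos: [0.4261, 0.4318, 0.3105]
orientation: [180.0, -0.0, 160.6]
ft_force: [1.1, 0.6, -2.0]
opening: 0.0555
grip_force: 30.0
[[-1.14,-4.1,-0.11,0.0,-0.0,0.058,0.3],[-1.37,-4.02,-0.11,0.0,-0.0,0.058,0.3],[-1.61,-3.94,-0.11,0.0,-0.0,0.058,0.3],[-1.83,-3.84,-0.11,-0.0,-0.0,0.058,0.3],[-2.05,-3.72,-0.11,0.0,-0.0,0.058,0.3],[-2.27,-3.6,-0.11,0.0,-0.0,0.058,0.3],[-2.47,-3.46,-0.11,-0.0,-0.0,0.058,0.3],[-2.67,-3.31,-0.11,0.0,-0.0,0.058,0.3],[-2.86,-3.15,-0.11,0.0,-0.0,0.058,0.3]]
```

```bash
python3 -m handwheel '[[-1.1,-4.1,-0.2,0,0,0.058,0.3],[-1.4,-4.0,-0.2,0,0,0.058,0.3],[-1.6,-3.9,-0.2,0,0,0.058,0.3],[-1.8,-3.8,-0.2,0,0,0.058,0.3],[-2.0,-3.7,0,0,0,0.058,0.3],[-2.3,-3.6,0,0,0,0.058,0.3],[-2.5,-3.5,0,0,0,0.058,0.3],[-2.7,-3.3,0,0,0,0.058,0.3],[-2.9,-3.2,0,0,0,0.058,0.3]]'; python3 -c "
from h import *
s=manip.read_state()
rows(.4427,-.38,.27,100-s['orientation'][2],9,.3)"
```

```text
time: 29.05
tool_pos: [0.4001, 0.0494, 0.3164]
orientation: [180.0, 0.0, 130.6]
ft_force: [0.4, 0.1, -1.4]
opening: 0.0556
grip_force: 30.0
[[-3.93,-2.74,0.52,0.0,0.0,0.059,0.3],[-4.09,-2.5,0.52,0.0,-0.0,0.059,0.3],[-4.23,-2.26,0.52,0.0,-0.0,0.059,0.3],[-4.36,-2.0,0.52,0.0,-0.0,0.059,0.3],[-4.47,-1.74,0.52,0.0,-0.0,0.059,0.3],[-4.56,-1.47,0.52,0.0,-0.0,0.059,0.3],[-4.64,-1.2,0.52,0.0,-0.0,0.059,0.3],[-4.7,-0.92,0.52,-0.0,-0.0,0.059,0.3],[-4.75,-0.64,0.52,0.0,-0.0,0.059,0.3]]
```

```bash
python3 -m handwheel '[[-3.9,-2.7,0,0,0,0.059,0.3],[-4.1,-2.5,0,0,0,0.059,0.3],[-4.2,-2.3,0,0,0,0.059,0.3],[-4.4,-2.0,0,0,0,0.059,0.3],[-4.5,-1.7,0,0,0,0.059,0.3],[-4.6,-1.5,0,0,0,0.059,0.3],[-4.6,-1.2,1,0,0,0.059,0.3],[-4.7,-0.9,2,0,0,0.059,0.3],[-4.75,-0.6,2,0,0,0.059,0.3],[0,0,0,0,0,0,0.3],[0,0,0,0,0,0,0.3],[0,0,0,0,0,0,0.3]]'; python3 -c "
from h import *
plan(.4427,-.38,.077,100)"
```

```text
time: 30.55
tool_pos: [0.4459, -0.3772, 0.267]
orientation: [179.9, 0.0, 100.3]
ft_force: [0.2, 0.4, -0.6]
opening: 0.0557
grip_force: 30.0
shift cm [-0.22 -0.39 19.  ] turn [0.001 0.    0.006] rows>= 3.0
```

```bash
python3 -m handwheel '[[-0.2,-0.4,5,0,0,0.006,0.3],[0,0,5,0,0,0,0.3],[0,0,2,0,0,0,0.3],[0,0,0,0,0,0,0.3],[0,0,0,0,0,0,0.3]]';python3 -m handwheel '[[0,0,0,0,0,0,0.3]]'; python3 -c "
from h import *
plan(.4427,-.38,.077,100)"
```

```text
time: 31.18
tool_pos: [0.4429, -0.3814, 0.1477]
orientation: [179.9, 0.1, 99.9]
ft_force: [-0.2, 0.3, -0.4]
opening: 0.0556
grip_force: 30.0
time: 31.3
tool_pos: [0.4427, -0.3817, 0.1477]
orientation: [179.9, 0.1, 99.9]
ft_force: [-0.0, -0.2, -2.1]
opening: 0.0554
grip_force: 30.0
shift cm [0.19 0.02 7.07] turn [ 0.002  0.002 -0.002] rows>= 1.1
```

```bash
python3 -m handwheel '[[0.15,0,3,0,0,0,0.3],[0,0,2,0,0,0,0.3],[0,0,1,0,0,0,0.3],[0,0,0.7,0,0,0,0.3],[0,0,0.3,0,0,0,0.3],[0,0,0,0,0,0,0.3],[0,0,0,0,0,0,0.3]]'
```

```text
time: 32.17
tool_pos: [0.4416, -0.3801, 0.0774]
orientation: [180.0, 0.1, 99.9]
ft_force: [-2.3, 1.4, 6.1]
opening: 0.0554
grip_force: 30.0
```

Light contact (6 N); releasing.

```bash
python3 -m handwheel '[[0,0,0,0,0,0,0.8],[0,0,0,0,0,0,0.8],[0,0,0,0,0,0,0.8],[0,0,-3,0,0,0,0.8],[0,0,-5,0,0,0,0.8],[0,0,-5,0,0,0,0.8],[0,0,-6,0,0,0,0.8],[0,0,-4,0,0,0,0.8],[0,0,0,0,0,0,0.8]]'; python3 - <<'E'
from h import *
s=manip.read_state();p=viewer.read_camera("wrist")
def W(M,q=(.5045,-.362,np.radians(10))): c,t=np.cos(q[2]),np.sin(q[2]);return np.c_[q[0]+c*M[:,0]-t*M[:,1],q[1]+t*M[:,0]+c*M[:,1],M[:,2]]
im=cv2.resize(p["color"][:,:,::-1],None,fx=2,fy=2,interpolation=cv2.INTER_CUBIC)
for a,b,y in((.064,.032,90),(-.032,.064,0),(.032,-.064,0),(-.064,-.032,90)):
    cv2.polylines(im,[((wproj(p,W(rect(a,b,y,z=.114)),s)+.5)*2).astype(np.int32)],True,(0,255,0),1)
cv2.imwrite("pics/o7.png",im[120:640,160:960]);print(s["tool_pos"],s["orientation"])
E
```

```text
time: 33.3
tool_pos: [0.4432, -0.381, 0.3096]
orientation: [179.7, 0.3, 99.8]
ft_force: [-1.0, 0.4, -0.5]
opening: 0.0751
grip_force: 0.0
[ 0.44316188 -0.38102055  0.30959228] [179.72321455   0.31257371  99.8398131 ]
```

View pics/o7.png

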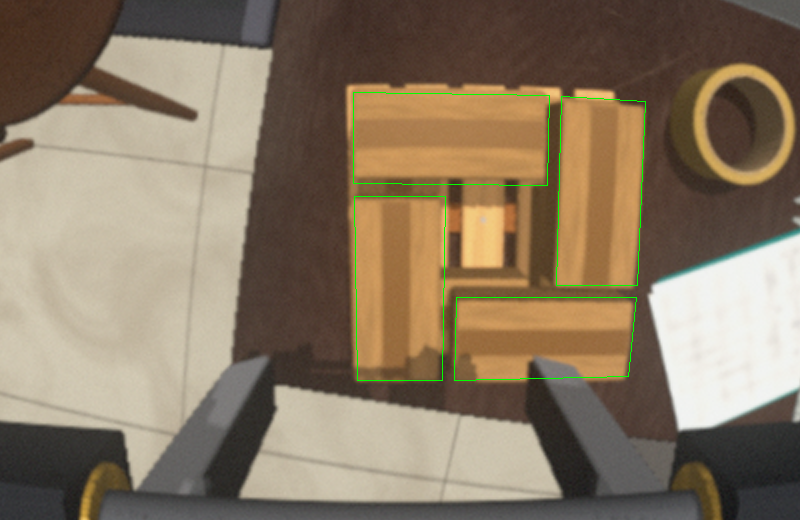

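All four cartons lie flat within a few millimetres of their outlines, and the gripper is clear of them.

```bash
python3 -c "
from bench import ticket
print(ticket.sign_off())"
```

```text
the job is handed in; nothing more can be done
None
```

The mirrored second layer is complete: all four cartons lay within a few millimetres of their places in the last wrist picture, no bystander was touched as far as I could tell, and the job was handed in at about 33 s; sign-off returned no verdict.

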